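Shut the red water valve under the sliding cover

ROBOT

A 7-joint arm with a two-finger parallel gripper is mounted at the origin on the work surface. World frame = base frame: x ahead of the robot, y to its left, z up, the work surface at z = 0. Lengths are in m, angles in rad, forces in N, time in s.
With the tool pointing down it reaches from about 0.35 to 0.9 m from the base axis. Payload 19.9 kg.
Tool frame: the origin (TCP) lies on the mounting face of the last link; the fingertips stand 199 mm ahead of it and the grasp point (between the pads) lies 180 mm ahead of it; z points along the fingers, y is the line along which they close (so a half turn about z gives the same grasp; the last joint's range is limited). The gripper opens to 94 mm and grips with 3 to 60 N. Pads are 16 mm wide; open, the fingers measure 119 mm over their backs; the gripper's body (75 mm by 177 mm) begins 78 mm behind the grasp point.
Start: joints at [-1.196, 0.417, -0.01, 1.614, 0.005, 1.111, -0.053], TCP at [0.253, 0.571, 0.405] pointing down, gripper open.
Joint ranges: [-2.81, 2.81], [-0.39, 2.02], [-1.27, 1.25], [0.06, 2.57], [-1.19, 4.33], [0.19, 2], [-2.82, 2.82]. Speed limits (rad/s): [1.89, 1.89, 2.39, 2.39, 3.01, 3.01, 3.01].

INTERFACE

Orientations are given as a unit quaternion [x, y, z, w].
In Python, from workcell import read_state, imaging, manip gives the robot as it stands. The module is installed in compiled form; this text tells all that it offers.
- The arm moves only by the shell command python3 -m handwheel 'ROWS' [FORCE]. ROWS is JSON, a list of rows, each an object of numbers: "ax", "ay", "az": the turn, a rotation vector about the tool's x, y, z scaled (see below); "tx", "ty", "tz": the shift along the tool's x, y, z scaled (see below); "gripper": the opening, from 0 (shut) to 1 (fully open). In form: [{"ax": .., "ay": .., "az": .., "tx": .., "ty": .., "tz": .., "gripper": ..}, ...]. A call has 1 to 5 rows; each row shifts and turns the commanded pose from where the row before left it, along the tool's axes as they then stand; what a row does not reach is not made up. The controller multiplies each number of a shift by 2 cm and each number of a turn by 2 pi rad. A row lasts 1/12 s, in which the tool goes at most 41.7 mm and 7.16 degrees, less where a joint would pass 70% of its speed; a pose out of reach is approached as far as the arm can. A call with a number of a shift or a turn outside -1 to 1 is refused whole. A call with a gripper value outside its range is refused whole. The fingers move at their own pace and stop on an object; FORCE is the grip in N (left out, the last holds). Time passes only in rows, so rows that do not move let the fingers close. It gives the time, the measured TCP pose, the force, the opening and the grip force at its end, in the units of the state.
- read_state(): the state, without advancing time (a new reading comes with each control period).
- imaging.capture(name): name is "scene" or "top" or "wrist"; returns the picture (384x512x3 uint8, red, green, blue); there is no depth.
- imaging.get_calibration(name): a dict with "K" (3x3 intrinsics, pixels), "R" (3x3) and "t" (3): a world point X has camera coordinates R X + t; the wrist camera has in their place "mount" (4x4, takes a point from camera to tool coordinates, whose origin is the TCP and whose axes are the flange's). Camera axes: x right, y down, z forward; pixel columns grow to the right and rows downward; lengths in m; the calibration is good to about 2 mm. A picture is of the moment at which its call begins: read the wrist's pose just before it. get_calibration takes no time and is no camera call.
- manip.sign_off(): hands the job in; it is judged then, once.
The state is a dict: "t": time; "qpos": joint angles; "qvel": joint speeds; "joint_torque": joint torques, N m; "ee_pos": TCP position; "tool_rot": TCP orientation; "wrist_force": force on the tool from outside, world axes, zero at the start; "ft_torque": the same for the moment, N m; "gripper_width": opening from 0.0 (shut) to 1.0 (fully open); "gripper_force": force on a finger pad.
Only numpy, scipy, OpenCV 4.12 (cv2) and the standard library are available. Lean on these libraries where they do the work, as an engineer would, in place of code of your own. Each camera call takes 0.05 s, during which the arm holds its last target. There are 200 camera calls.

TASK

Push the white cover of the valve box by its black tab, all the way to the left onto the closed deck, so that the two valve handles are uncovered; then push the red handle round a quarter turn, clockwise, until it is fully shut across its pipe. Push with the fingers only, without pinching the tab or the handle. Leave the blue handle, the sample jars and the scoop as they are, and finish clear of everything with the cover still aside.

Things in the scene. Friction and masses are not known exactly. Their poses are not given: they have to be found in the camera images.
- valve_box: grey box fixed on the bench, 180 (x) x 460 (y) x 80 mm high, turned up to 0.3 rad; origin: centre of underside; -x side faces the robot, +y end is at its left. Two guide rails, 10 mm wide, up to 90 mm high, on its long edges. Open well at y -218 to 0, x -66 to 66 mm, floor 8 mm up; closed deck at y 0 to 230. Behind it two pipe bends, 35 mm high, out to x = 131, y = -155 and -65
- cover (a joint): slide of the flat white cover (150 x 228 x 6 mm, upper face 87 mm above the bench), in m: 0 over the whole well, growing as it slides along the box's +y (left) onto the deck; stop at 0.215. Starts 0 to 0.015. Captive in the rails (cannot lift off), 2.5 N of friction, stays where it is left
- cover_tab (a point): middle of the top edge of the black upright tab on the cover, 105 mm above the bench. The tab is 90 mm long (box x), 14 mm thick (box y) and stands 18 mm above the cover; it moves with the cover. Push its right (-y) face leftwards
- red_lever (a joint): turn of the red valve handle in rad: 0 open (handle along the pipe, pointing to the box's -x, to the robot), stop at 1.571 shut (across the pipe, pointing to the box's +y, left); clockwise from above shuts. Starts 0 to 0.3. Stays where it is left, 0.1 N m of friction
- red_pivot (a point): on the upright turning axis of the red handle, at the handle's upper face, 72 mm above the bench (8 mm below the well's rim). Two valves stand in the well 90 mm apart, pivots at box x = 25 mm, y = -155 and -65 mm; red may be at either place
- red_tip (a point): middle of the red handle's outer end, at its upper face, 56 mm from the pivot. The handle is a straight bar 14 mm wide, 20 mm tall (52 to 72 mm above the bench), with a round hub of 28 mm diameter on the pivot
- blue_lever (a joint): the same for the blue valve handle, which must stay as it is (open, 0 to 0.15)
- blue_pivot (a point): as red_pivot, for the blue handle
- blue_tip (a point): as red_tip, for the blue handle
- jar_a: closed cylindrical cream-white sample jar with a white screw lid (behind the box's left part), about 66 mm diameter, 105 mm tall, loose, standing upright; origin at the centre of its underside, z up its axis. Bystander: leave it standing where it is
- jar_b: closed cylindrical cream-white sample jar with a white screw lid (behind the box's left part), about 66 mm diameter, 105 mm tall, loose, standing upright; origin at the centre of its underside, z up its axis. Bystander: leave it standing where it is
- jar_c: closed cylindrical cream-white sample jar with a white screw lid (off the box's right end), about 66 mm diameter, 105 mm tall, loose, standing upright; origin at the centre of its underside, z up its axis. Bystander: leave it standing where it is
- scoop: spoon-like sample scoop, steel bowl and wooden handle, 170 mm long, lying on the bench in front of the box's left part, loose; origin near its middle, x along it. Bystander: leave it lying where it is

How it is judged:
By the outcome, as a careful person would: the job done as asked, in the order asked, and still so for the second after the job is handed in, with the robot touching nothing.
It also fails if it takes over 45 s, if anything falls off the work surface, if the arm or the gripper's body presses on something with over 40 N, if the wrist force passes 120 N, or if a joint passes its speed limit or range.

## Working session

There is one attempt and no reset: what is moved stays moved. The work goes in short steps, Python scripts to look and compute and a shell command to move; the robot and the scene stay as the last step left them, time stands still between calls to the robot, and variables do not carry over. Pictures are saved under pics/ and viewed, at most 10 in all, crops included, and the job is handed in when it is done.

```bash
mkdir -p pics; python3 - <<'E'
from workcell import read_state, imaging
import cv2,numpy as np
s=read_state();print(s)
for n in("scene","top"):
    im=imaging.capture(n);cv2.imwrite(f"pics/{n}0.png",im[...,::-1])
    c=imaging.get_calibration(n);print(n,c)
print(imaging.get_calibration("wrist"))
E
```

```text
{'t': 0.0, 'qpos': array([-1.19548633,  0.41797473, -0.01033603,  1.61417775,  0.0047024 ,
        1.11072516, -0.05298439]), 'qvel': array([-9.55938917e-04, -5.60945091e-04,  4.82150010e-04, -8.25243519e-05,
       -1.06602955e-04,  1.36785755e-03, -4.63466292e-04]), 'joint_torque': array([ 3.70724101e-04, -8.51250744e+01,  6.38847481e-01, -4.26007354e+01,
       -4.87951585e-02,  1.82962243e-02,  9.14725047e-05]), 'ee_pos': array([0.2529515 , 0.57137095, 0.40402302]), 'tool_rot': array([ 2.06872662e-01,  9.78367673e-01, -6.23993923e-04, -8.99726541e-05]), 'wrist_force': array([ 0.32106915, -0.81506684,  0.63371869]), 'ft_torque': array([0.00665946, 0.02107933, 0.01703932]), 'gripper_force': 0.0, 'gripper_width': 1.0019561564613835}
scene {'K': array([[410.88729554,   0.        , 261.72514731],
       [  0.        , 410.88729554, 191.53449281],
       [  0.        ,   0.        ,   1.        ]]), 'R': array([[ 0.36462476,  0.9311242 , -0.00751697],
       [ 0.53383248, -0.21564753, -0.81763013],
       [-0.76293622,  0.29411538, -0.57569477]]), 't': array([-0.15006919, -0.21516499, 
[... 195 characters left out ...]
.02445875, -0.99953604, -0.01815169],
       [-0.9968779 ,  0.02574921, -0.07464202],
       [ 0.07507478,  0.01626937, -0.99704518]]), 't': array([-0.00600061,  0.55304697,  1.06799707])}
{'K': array([[340.84565708,   0.        , 257.65057595],
       [  0.        , 340.84565708, 195.04778139],
       [  0.        ,   0.        ,   1.        ]]), 'mount': array([[ 1.14232526e-04, -9.67381066e-01, -2.53325601e-01,
         7.33772060e-02],
       [ 9.99999679e-01,  3.11442876e-04, -7.38383531e-04,
        -1.08869470e-03],
       [ 7.93194701e-04, -2.53325435e-01,  9.67380791e-01,
         2.14184470e-02],
       [ 0.00000000e+00,  0.00000000e+00,  0.00000000e+00,
         1.00000000e+00]])}
```

View pics/scene0.png

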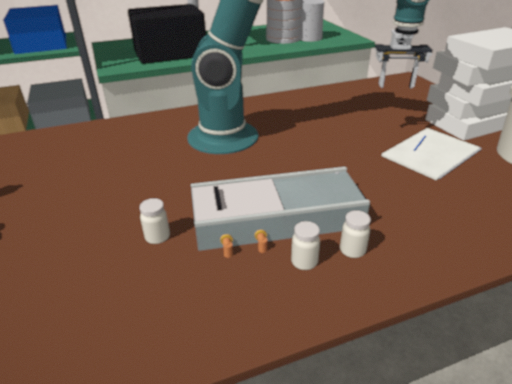

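View pics/top0.png

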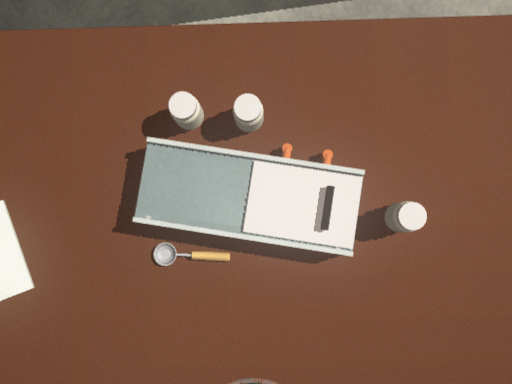

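```bash
cat > h.py <<'E'
import numpy as np, cv2
from workcell import read_state, imaging
from scipy.spatial.transform import Rotation as Rn
def cam(n,s=None):
    c=imaging.get_calibration(n)
    if n!="wrist": return c["K"],c["R"],c["t"]
    s=s or read_state(); T=np.eye(4);T[:3,:3]=Rn.from_quat(s["tool_rot"]).as_matrix();T[:3,3]=s["ee_pos"]
    M=np.linalg.inv(T@c["mount"]); return c["K"],M[:3,:3],M[:3,3]
def plane(C,uv,z):
    K,R,t=C; uv=np.atleast_2d(uv).astype(float)
    d=np.c_[uv,np.ones(len(uv))]@np.linalg.inv(K).T@R; o=-R.T@t
    return o+d*((z-o[2])/d[:,2])[:,None]
def proj(C,X):
    K,R,t=C; p=(np.atleast_2d(X)@R.T+t)@K.T; return p[:,:2]/p[:,2:]
def biggest(m):
    c=max(cv2.findContours(m.astype(np.uint8),cv2.RETR_EXTERNAL,cv2.CHAIN_APPROX_NONE)[0],key=cv2.contourArea)
    return c[:,0]
E
python3 - <<'E'
from h import *
im=cv2.imread("pics/top0.png");C=cam("top")
b,g,r=[im[...,i].astype(int) for i in range(3)]
m=(g>85);roi=np.zeros(m.shape,bool);roi[132:258,130:368]=1
m&=roi; m=cv2.morphologyEx(m.astype(np.uint8),cv2.MORPH_OPEN,np.ones((3,3)))
c=biggest(m);W=plane(C,c,.09)
rect=cv2.minAreaRect(W[:,:2].astype(np.float32));print("box",rect,cv2.boxPoints(rect), proj(C,np.c_[cv2.boxPoints(rect),np.full(4,.09)]))
k=(im.max(2)<50)&roi
k[:,:312]=0;k[:,340:]=0;k[:182]=0;k[234:]=0
c=biggest(k);W=plane(C,c,.105);rect=cv2.minAreaRect(W[:,:2].astype(np.float32));print("tab",rect,cv2.boxPoints(rect))
w=(im.min(2)>185)&roi; c=biggest(w);W=plane(C,c,.087);rect=cv2.minAreaRect(W[:,:2].astype(np.float32));print("cover",rect,cv2.boxPoints(rect))
cv2.imwrite("pics/crop.png",cv2.resize(im[130:260,125:375],None,fx=3,fy=3,interpolation=2))
E
```

```text
box ((0.5630037188529968, -0.024152785539627075), (0.49068161845207214, 0.2479550838470459), 80.13156127929688) [[ 0.39881247 -0.24461542]
 [ 0.6430988  -0.28711155]
 [ 0.72719496  0.19630985]
 [ 0.48290867  0.23880598]] [[366.4959801  260.83106742]
 [382.14288251 141.89328707]
 [150.05351866 108.67880025]
 [130.60247542 225.38510886]]Traceback (most recent call last):
  File "<stdin>", line 10, in <module>
  File "h.py", line 16, in biggest
    c=max(cv2.findContours(m.astype(np.uint8),cv2.RETR_EXTERNAL,cv2.CHAIN_APPROX_NONE)[0],key=cv2.contourArea)
ValueError: max() iterable argument is empty
```

```bash
cat > box.py <<'E'
from h import *
im=cv2.imread("pics/top0.png");C=cam("top");print("camera",-C[1].T@C[2])
print(im[208,316:340].tolist())
cv2.imwrite("pics/crop.png",cv2.resize(im[130:260,125:375],None,fx=3,fy=3,interpolation=2))
roi=np.zeros(im.shape[:2],np.uint8);cv2.fillPoly(roi,[np.array([[146,134],[368,168],[356,258],[130,226]])],1)
m=((im[...,1]>75)&(roi>0)).astype(np.uint8);m=cv2.morphologyEx(m,cv2.MORPH_OPEN,np.ones((3,3)))
def rep(n,m,z):
    W=plane(C,biggest(m),z);r=cv2.minAreaRect(W[:,:2].astype(np.float32));b=cv2.boxPoints(r)
    print(n,np.round(r[0],4),np.round(r[1],4),round(r[2],2));print(b.round(4).tolist(),proj(C,np.c_[b,np.full(4,z)]).round(0).tolist())
rep("box",m,.09)
rep("cover",(im.min(2)>180)&(roi>0),.087)
s=np.zeros_like(roi);s[180:236,314:340]=1
rep("tab",(im.max(2)<60)&(s>0),.105)
E
python3 box.py
```

```text
camera [ 0.47099389 -0.037614    1.10601295]
[[220, 226, 235], [141, 148, 158], [139, 148, 157], [142, 148, 160], [142, 147, 158], [139, 147, 157], [136, 143, 153], [109, 115, 125], [72, 75, 84], [78, 83, 90], [79, 82, 90], [75, 80, 87], [77, 80, 89], [79, 84, 90], [86, 88, 98], [154, 162, 171], [230, 237, 243], [232, 236, 243], [229, 237, 243], [231, 237, 243], [231, 237, 243], [230, 237, 243], [229, 236, 242], [231, 237, 243]]
box [ 0.5391 -0.009 ] [0.4719 0.1895] 79.65
[[0.4034999907016754, -0.2240999937057495], [0.589900016784668, -0.2581000030040741], [0.6747000217437744, 0.2061000019311905], [0.48829999566078186, 0.24009999632835388]] [[356.0, 259.0], [369.0, 168.0], [146.0, 133.0], [130.0, 223.0]]
cover [ 0.5318 -0.0049] [0.4589 0.1648] 79.65
[[0.40950000286102295, -0.21580000221729279], [0.5716000199317932, -0.24539999663829803], [0.6541000008583069, 0.20600000023841858], [0.492000013589859, 0.23569999635219574]] [[352.0, 256.0], [363.0, 177.0], [146.0, 143.0], [132.0, 221.0]]Traceback (most recent call last):
  File "box.py", line 13, in <module>
    rep("tab",(im.max(2)<60)&(s>0),.105)
    ~~~^^^^^^^^^^^^^^^^^^^^^^^^^^^^^^^^^
  File "box.py", line 8, in rep
    W=plane(C,biggest(m),z);r=cv2.minAreaRect(W[:,:2].astype(np.float32));b=cv2.boxPoints(r)
              ~~~~~~~^^^
  File "h.py", line 16, in biggest
    c=max(cv2.findContours(m.astype(np.uint8),cv2.RETR_EXTERNAL,cv2.CHAIN_APPROX_NONE)[0],key=cv2.contourArea)
ValueError: max() iterable argument is empty
```

View pics/crop.png

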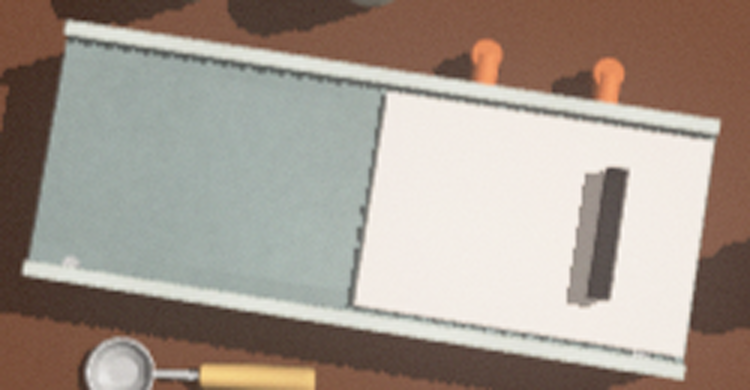

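```bash
python3 - <<'E'
from h import *
C=cam("top")
f=lambda p:np.array(p)/3+[125-1/3,130-1/3]
B=plane(C,f([(66,20),(720,119),(686,378),(22,268)]),.09)[:,:2];print(B.round(4),[np.linalg.norm(B[i]-B[i-1]).round(4) for i in range(4)])
c=B.mean(0);u=(B[0]+B[3]-B[1]-B[2]);th=np.arctan2(-u[0],u[1]);print("box",c,th)
u2=B[0]+B[1]-B[2]-B[3];print(np.arctan2(u2[1],u2[0]))
R=np.array([[np.cos(th),-np.sin(th)],[np.sin(th),np.cos(th)]])
T=plane(C,f([(607,168),(629,170),(608,300),(588,298)]),.105)[:,:2];print("tab",T.mean(0),(T-c)@R)
print("cover L",(plane(C,f([(383,92),(353,306)]),.087)[:,:2]-c)@R)
s=read_state();print("tool",Rn.from_quat(s["tool_rot"]).as_matrix().round(3))
E
```

```text
[[ 0.6685  0.2039]
 [ 0.5867 -0.2486]
 [ 0.4099 -0.2182]
 [ 0.496   0.2358]] [np.float64(0.1754), np.float64(0.4599), np.float64(0.1794), np.float64(0.4622)]
box [ 0.54029089 -0.00677242] -0.18308689221066984
-0.17634573887343016
tab [ 0.50891631 -0.16680555] [[ 0.04239279 -0.15580266]
 [ 0.04337535 -0.17071977]
 [-0.04591304 -0.16962696]
 [-0.04670966 -0.15613315]]
cover L [[ 0.07246595  0.00359072]
 [-0.07737485  0.00048562]]
tool [[-0.914  0.405 -0.   ]
 [ 0.405  0.914 -0.001]
 [-0.    -0.001 -1.   ]]
```

The top view gives the box centre at about (0.540, −0.007) with a yaw of about −0.18 rad. The tab's right face is at box y ≈ −0.170. Next I close the fingers, align the tool with the box and travel.

```bash
cat > st.py <<'E'
from h import *
c=np.array([.5403,-.0068]);th=-.181
Rb=np.array([[np.cos(th),-np.sin(th)],[np.sin(th),np.cos(th)]])
if __name__=="__main__":
    s=read_state();M=Rn.from_quat(s["tool_rot"]).as_matrix();tip=s["ee_pos"]+.199*M[:,2]
    print("t",round(s["t"],2),"tip box mm",((tip[:2]-c)@Rb*1000).round(1),"z",(tip[2]*1000).round(1),"yaw err deg",np.degrees(np.arctan2(-M[0,1],M[1,1])-th).round(2),"tilt",np.degrees(M[:2,2]).round(2),"F",s["wrist_force"].round(1),"g",round(s["gripper_width"],2))
E
R='python3 -m handwheel'
$R '[{"az":-0.0188,"gripper":0},{"az":-0.0188,"gripper":0},{"tx":-0.5,"ty":-0.5,"gripper":0},{"tx":-1,"ty":-1,"gripper":0},{"tx":-1,"ty":-1,"gripper":0}]' 10
python3 st.py
$R '[{"tx":-1,"ty":-1,"gripper":0},{"tx":-1,"ty":-1,"gripper":0},{"tx":-1,"ty":-1,"gripper":0},{"tx":-1,"ty":-1,"gripper":0},{"tx":-1,"ty":-1,"gripper":0}]'
python3 st.py
```

```text
t 0.1 tip box mm [-386.7  516.8] z 205.1 yaw err deg -13.51 tilt [-0.02 -0.06] F [-0.2 -0.4  0. ] g 1.0
t 0.1 tip box mm [-386.7  516.8] z 205.1 yaw err deg -13.51 tilt [-0.02 -0.06] F [-0.2 -0.4  0. ] g 1.0invalid input
invalid input
```

```bash

python3 -m handwheel '[{"ax":0,"ay":0,"az":-0.0188,"tx":0,"ty":0,"tz":0,"gripper":0},{"ax":0,"ay":0,"az":-0.0188,"tx":0,"ty":0,"tz":0,"gripper":0},{"ax":0,"ay":0,"az":0,"tx":-0.5,"ty":-0.5,"tz":0,"gripper":0},{"ax":0,"ay":0,"az":0,"tx":-1,"ty":-1,"tz":0,"gripper":0},{"ax":0,"ay":0,"az":0,"tx":-1,"ty":-1,"tz":0,"gripper":0}]' 10
python3 st.py
```

```text
t: 0.52
ee_pos: [0.2935, 0.5123, 0.4041]
tool_rot: [0.091, 0.996, -0.0, -0.0]
wrist_force: [1.9, 0.7, 0.2]
gripper_width: 0.683
gripper_force: 0.0
t 0.52 tip box mm [-336.2  466. ] z 205.1 yaw err deg -0.06 tilt [-0.03 -0.04] F [1.9 0.7 0.2] g 0.68
```

```bash

python3 -m handwheel '[{"ax":0,"ay":0,"az":0,"tx":-1,"ty":-1,"tz":0,"gripper":0},{"ax":0,"ay":0,"az":0,"tx":-1,"ty":-1,"tz":0,"gripper":0},{"ax":0,"ay":0,"az":0,"tx":-1,"ty":-1,"tz":0,"gripper":0},{"ax":0,"ay":0,"az":0,"tx":-1,"ty":-1,"tz":0,"gripper":0},{"ax":0,"ay":0,"az":0,"tx":-1,"ty":-1,"tz":0,"gripper":0}]' >/dev/null
python3 -m handwheel '[{"ax":0,"ay":0,"az":0,"tx":-1,"ty":-1,"tz":0,"gripper":0},{"ax":0,"ay":0,"az":0,"tx":-1,"ty":-1,"tz":0,"gripper":0},{"ax":0,"ay":0,"az":0,"tx":-1,"ty":-1,"tz":0,"gripper":0},{"ax":0,"ay":0,"az":0,"tx":-1,"ty":-1,"tz":0,"gripper":0},{"ax":0,"ay":0,"az":0,"tx":-1,"ty":-1,"tz":0,"gripper":0}]' >/dev/null
python3 -m handwheel '[{"ax":0,"ay":0,"az":0,"tx":-1,"ty":-1,"tz":0,"gripper":0},{"ax":0,"ay":0,"az":0,"tx":-1,"ty":-1,"tz":0,"gripper":0},{"ax":0,"ay":0,"az":0,"tx":-1,"ty":-1,"tz":0,"gripper":0},{"ax":0,"ay":0,"az":0,"tx":-1,"ty":-1,"tz":0,"gripper":0},{"ax":0,"ay":0,"az":0,"tx":-1,"ty":-1,"tz":0,"gripper":0}]'
python3 st.py
```

```text
t: 1.77
ee_pos: [0.5349, 0.1623, 0.4046]
tool_rot: [0.092, 0.996, -0.0, -0.0]
wrist_force: [0.6, 0.3, 0.1]
gripper_width: 0.007
gripper_force: 0.0
t 1.77 tip box mm [-35.8 165.3] z 205.6 yaw err deg -0.16 tilt [-0.01 -0.  ] F [0.6 0.3 0.1] g 0.01
```

```bash

python3 -m handwheel '[{"ax":0,"ay":0,"az":0,"tx":-1,"ty":-1,"tz":0,"gripper":0},{"ax":0,"ay":0,"az":0,"tx":-0.6,"ty":-1,"tz":0,"gripper":0},{"ax":0,"ay":0,"az":0,"tx":0,"ty":-1,"tz":0,"gripper":0},{"ax":0,"ay":0,"az":0,"tx":0,"ty":-1,"tz":0,"gripper":0},{"ax":0,"ay":0,"az":0,"tx":0,"ty":-1,"tz":0,"gripper":0}]' >/dev/null
python3 -m handwheel '[{"ax":0,"ay":0,"az":0,"tx":0,"ty":-1,"tz":0,"gripper":0},{"ax":0,"ay":0,"az":0,"tx":0,"ty":-1,"tz":0,"gripper":0},{"ax":0,"ay":0,"az":0,"tx":0,"ty":-1,"tz":0,"gripper":0},{"ax":0,"ay":0,"az":0,"tx":0,"ty":-1,"tz":0,"gripper":0},{"ax":0,"ay":0,"az":0,"tx":0,"ty":-1,"tz":0,"gripper":0}]' >/dev/null
python3 -m handwheel '[{"ax":0,"ay":0,"az":0,"tx":0,"ty":-1,"tz":0,"gripper":0},{"ax":0,"ay":0,"az":0,"tx":0,"ty":-1,"tz":0,"gripper":0},{"ax":0,"ay":0,"az":0,"tx":0,"ty":-1,"tz":0,"gripper":0},{"ax":0,"ay":0,"az":0,"tx":0,"ty":-1,"tz":0,"gripper":0},{"ax":0,"ay":0,"az":0,"tx":0,"ty":-1,"tz":0,"gripper":0}]' >/dev/null
python3 -m handwheel '[{"ax":0,"ay":0,"az":0,"tx":0,"ty":-1,"tz":0,"gripper":0},{"ax":0,"ay":0,"az":0,"tx":0,"ty":-1,"tz":0,"gripper":0},{"ax":0,"ay":0,"az":0,"tx":0,"ty":-1,"tz":0,"gripper":0},{"ax":0,"ay":0,"az":0,"tx":0,"ty":0,"tz":1,"gripper":0},{"ax":0,"ay":0,"az":0,"tx":0,"ty":0,"tz":1,"gripper":0}]' >/dev/null
python3 -m handwheel '[{"ax":0,"ay":0,"az":0,"tx":0,"ty":0,"tz":1,"gripper":0},{"ax":0,"ay":0,"az":0,"tx":0,"ty":0,"tz":0.5,"gripper":0},{"ax":0,"ay":0,"az":0,"tx":0,"ty":0,"tz":0,"gripper":0}]' >/dev/null
python3 st.py
python3 - <<'E'
from h import *
im=imaging.capture("wrist");cv2.imwrite("pics/w1.png",im[...,::-1])
E
```

```text
t 3.68 tip box mm [  -5.8 -193. ] z 133.9 yaw err deg -0.1 tilt [-0.18  0.04] F [-0.4  0.3 -0.5] g 0.01
```

View pics/w1.png

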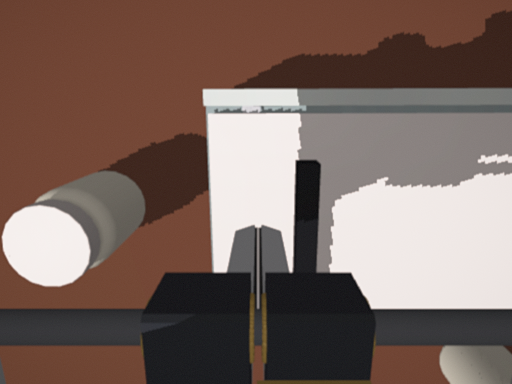

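The wrist view shows the closed tips at about (258, 228), with the tab's right face clear on their right: near top corner at (296, 161), face continuing to (294, 270).

```bash
python3 - <<'E'
from st import *
s=read_state();C=cam("wrist",s)
for n,p,z in(("tab",[(296,161),(294,265),(320,161)],.105),("tip",[(258,228)],.135),("railcorner",[(204,90)],.09),("cover R end",[(208,110),(212,260)],.087)):
    print(n,((plane(C,p,z)[:,:2]-c)@Rb*1000).round(1))
E
```

```text
tab [[ -45.9 -170.6]
 [  23.8 -170.1]
 [ -45.9 -155.9]]
tip [[ -13.3 -194. ]]
railcorner [[ -88.4 -227.7]]
cover R end [[ -76.2 -226.1]
 [  28.7 -227.2]]
```

```bash

python3 -m handwheel '[{"ax":0,"ay":0,"az":0,"tx":0,"ty":0,"tz":1,"gripper":0},{"ax":0,"ay":0,"az":0,"tx":0,"ty":0,"tz":0.9,"gripper":0},{"ax":0,"ay":0,"az":0,"tx":0,"ty":0,"tz":0.1,"gripper":0},{"ax":0,"ay":0,"az":0,"tx":0,"ty":0.3,"tz":0,"gripper":0},{"ax":0,"ay":0,"az":0,"tx":0,"ty":0.3,"tz":0,"gripper":0}]' >/dev/null
python3 st.py
python3 -m handwheel '[{"ax":0,"ay":0,"az":0,"tx":0,"ty":0.4,"tz":0,"gripper":0},{"ax":0,"ay":0,"az":0,"tx":0,"ty":0.7,"tz":0,"gripper":0},{"ax":0,"ay":0,"az":0,"tx":0,"ty":1,"tz":0,"gripper":0},{"ax":0,"ay":0,"az":0,"tx":0,"ty":1,"tz":0,"gripper":0},{"ax":0,"ay":0,"az":0,"tx":0,"ty":1,"tz":0,"gripper":0}]'>/dev/null
python3 st.py
```

```text
t 4.15 tip box mm [  -3.8 -180.6] z 97.0 yaw err deg -0.03 tilt [ 0.07 -0.02] F [ 0.6  0.4 -0.2] g 0.0
t 4.57 tip box mm [ -3.9 -97.6] z 97.0 yaw err deg 0.01 tilt [ 0.1  -0.04] F [-0.7 -3.1  2.7] g 0.01
```

```bash

python3 -m handwheel '[{"ax":0,"ay":0,"az":0,"tx":0,"ty":1,"tz":0.05,"gripper":0},{"ax":0,"ay":0,"az":0,"tx":0,"ty":1,"tz":0,"gripper":0},{"ax":0,"ay":0,"az":0,"tx":0,"ty":1,"tz":0,"gripper":0},{"ax":0,"ay":0,"az":0,"tx":0,"ty":1,"tz":0,"gripper":0},{"ax":0,"ay":0,"az":0,"tx":0,"ty":0.6,"tz":0,"gripper":0}]'>/dev/null
python3 st.py
python3 -m handwheel '[{"ax":0,"ay":0,"az":0,"tx":0,"ty":0.3,"tz":0,"gripper":0},{"ax":0,"ay":0,"az":0,"tx":0,"ty":0.3,"tz":0,"gripper":0},{"ax":0,"ay":0,"az":0,"tx":0,"ty":0.2,"tz":0,"gripper":0},{"ax":0,"ay":0,"az":0,"tx":0,"ty":0.2,"tz":0,"gripper":0},{"ax":0,"ay":0,"az":0,"tx":0,"ty":0.2,"tz":0,"gripper":0}]'>/dev/null
python3 st.py
```

```text
t 4.98 tip box mm [-3.8 -3.8] z 96.6 yaw err deg 0.13 tilt [0.15 0.03] F [-3.4 -3.4 13.1] g 0.01
t 5.4 tip box mm [-3.8 18.3] z 96.6 yaw err deg 0.05 tilt [0.13 0.02] F [-4.1 -2.  13.8] g 0.01
```

```bash

python3 -m handwheel '[{"ax":0,"ay":0,"az":0,"tx":0,"ty":0,"tz":-0.1,"gripper":0},{"ax":0,"ay":0,"az":0,"tx":0,"ty":0,"tz":0,"gripper":0}]'>/dev/null
python3 st.py
python3 - <<'E'
from h import *
for n in("scene","wrist"):
    im=imaging.capture(n);cv2.imwrite(f"pics/{n}2.png",im[...,::-1])
a=cv2.imread("pics/scene2.png")[120:290,130:400]
cv2.imwrite("pics/a2.png",np.vstack([cv2.resize(a,(480,302)),cv2.resize(cv2.imread("pics/wrist2.png"),(480,290),interpolation=cv2.INTER_AREA)]))
E
```

```text
t 5.57 tip box mm [-4.1 18.4] z 98.0 yaw err deg 0.08 tilt [0.1  0.02] F [ 0.6 -0.5 -0.8] g 0.0
```

View pics/a2.png

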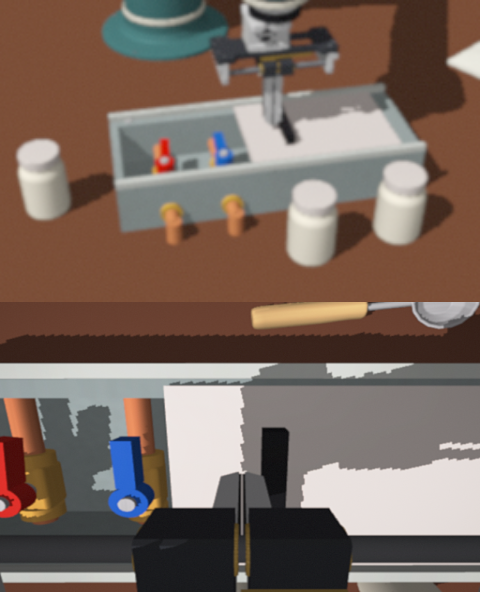

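The picture shows the well nearly open: red handle on the right (y −155), blue on the left (y −65), and the tab with some way still to go. The closed tips touch about 10 mm lower than nominal, so I keep slightly higher and push on to the stop.

```bash

python3 -m handwheel '[{"ax":0,"ay":0,"az":0,"tx":0,"ty":0.2,"tz":-0.1,"gripper":0},{"ax":0,"ay":0,"az":0,"tx":0,"ty":0.2,"tz":0,"gripper":0},{"ax":0,"ay":0,"az":0,"tx":0,"ty":0.1,"tz":0,"gripper":0}]'>/dev/null
python3 st.py
python3 -m handwheel '[{"ax":0,"ay":0,"az":0,"tx":0,"ty":0.1,"tz":0,"gripper":0},{"ax":0,"ay":0,"az":0,"tx":0,"ty":0.1,"tz":0,"gripper":0}]'>/dev/null
python3 st.py
python3 -m handwheel '[{"ax":0,"ay":0,"az":0,"tx":0,"ty":0.1,"tz":0,"gripper":0},{"ax":0,"ay":0,"az":0,"tx":0,"ty":0.0,"tz":0,"gripper":0}]'>/dev/null
python3 st.py
```

```text
t 5.92 tip box mm [-4.4 27.8] z 98.9 yaw err deg 0.04 tilt [ 0.01 -0.01] F [-1.3 -1.8  5.5] g 0.0
t 6.08 tip box mm [-4.4 31.5] z 98.9 yaw err deg 0.03 tilt [ 0.   -0.01] F [-2.7 -2.7  6.8] g 0.0
t 6.25 tip box mm [-4.4 33.8] z 98.8 yaw err deg 0.04 tilt [0. 0.] F [-1.5 -1.7  5.3] g 0.0
```

```bash

python3 -m handwheel '[{"ax":0,"ay":0,"az":0,"tx":0,"ty":0.1,"tz":-0.1,"gripper":0},{"ax":0,"ay":0,"az":0,"tx":0,"ty":0.1,"tz":0,"gripper":0}]'>/dev/null
python3 st.py
python3 -m handwheel '[{"ax":0,"ay":0,"az":0,"tx":0,"ty":0.1,"tz":0,"gripper":0},{"ax":0,"ay":0,"az":0,"tx":0,"ty":0.1,"tz":0,"gripper":0}]'>/dev/null
python3 st.py
python3 - <<'E'
from st import *
im=imaging.capture("wrist");cv2.imwrite("pics/w3.png",im[...,::-1])
E
```

```text
t 6.42 tip box mm [-4.4 37.4] z 100.9 yaw err deg 0.02 tilt [ 0.   -0.01] F [-2.2 -2.7  1.4] g 0.0
t 6.58 tip box mm [-4.4 40.3] z 100.7 yaw err deg -0.01 tilt [-0.03 -0.09] F [ -4.7 -17.6   6.3] g 0.01
```

View pics/w3.png

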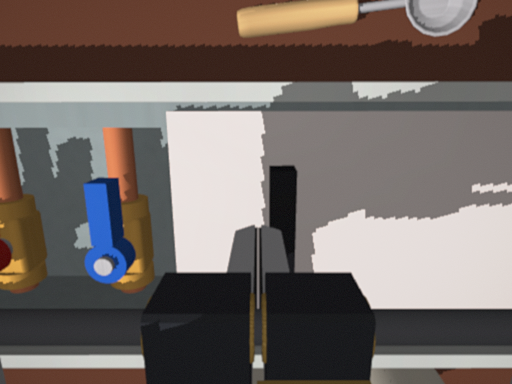

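The force rose to 17.6 N, so the cover is at its stop, with its right end at column 170 and the blue handle untouched at (100, 220). Next I back off, rise and go right of the red handle.

```bash

python3 -m handwheel '[{"ax":0,"ay":0,"az":0,"tx":0,"ty":-0.3,"tz":0,"gripper":0},{"ax":0,"ay":0,"az":0,"tx":0,"ty":-0.5,"tz":-0.5,"gripper":0},{"ax":0,"ay":0,"az":0,"tx":0,"ty":-0.5,"tz":-1,"gripper":0},{"ax":0,"ay":0,"az":0,"tx":0,"ty":-1,"tz":-0.7,"gripper":0},{"ax":0,"ay":0,"az":0,"tx":0,"ty":-1,"tz":0,"gripper":0}]'>/dev/null
python3 -m handwheel '[{"ax":0,"ay":0,"az":0,"tx":0,"ty":-1,"tz":0,"gripper":0},{"ax":0,"ay":0,"az":0,"tx":0,"ty":-1,"tz":0,"gripper":0},{"ax":0,"ay":0,"az":0,"tx":0,"ty":-1,"tz":0,"gripper":0},{"ax":0,"ay":0,"az":0,"tx":0,"ty":-1,"tz":0,"gripper":0},{"ax":0,"ay":0,"az":0,"tx":0.3,"ty":-1,"tz":0,"gripper":0}]'>/dev/null
python3 -m handwheel '[{"ax":0,"ay":0,"az":0,"tx":0.5,"ty":-1,"tz":0,"gripper":0},{"ax":0,"ay":0,"az":0,"tx":0,"ty":-1,"tz":0,"gripper":0},{"ax":0,"ay":0,"az":0,"tx":0,"ty":-0.7,"tz":0,"gripper":0},{"ax":0,"ay":0,"az":0,"tx":0,"ty":0,"tz":0,"gripper":0},{"ax":0,"ay":0,"az":0,"tx":0,"ty":0,"tz":0,"gripper":0}]'>/dev/null
python3 st.py
python3 - <<'E'
from st import *
s=read_state();im=imaging.capture("wrist");cv2.imwrite("pics/w4.png",im[...,::-1])
t=imaging.capture("top")
def cen(img,n,C,f):
    i=img.astype(int);m=f(i[...,0],i[...,1],i[...,2]);print(n,m.sum())
    p=biggest(m);W=(plane(C,p,.072)[:,:2]-c)@Rb*1000;r=cv2.minAreaRect(W.astype(np.float32));print(r,cv2.boxPoints(r).round(1).tolist())
red=lambda r,g,b:(r>110)&(g<.3*r)&(b<.3*r); blue=lambda r,g,b:(b>90)&(r<.5*b)
for n,img,C in(("wrist",im,cam("wrist",s)),("top",t,cam("top"))):
    cen(img,n+" red",C,red);cen(img,n+" blue",C,blue)
cv2.imwrite("pics/top4.png",t[...,::-1])
E
```

```text
t 7.88 tip box mm [ -20.4 -179.3] z 145.2 yaw err deg -0.06 tilt [0.03 0.01] F [ 0.1  0.8 -0.5] g 0.0
wrist red 1415
((0.6038856506347656, -150.4184112548828), (70.75279998779297, 19.158172607421875), 1.215788722038269) [[-35.0, -141.60000610351562], [-34.599998474121094, -160.6999969482422], [36.20000076293945, -159.1999969482422], [35.79999923706055, -140.10000610351562]]
wrist blue 2289
((1.1639938354492188, -69.97201538085938), (72.75057983398438, 31.7319278717041), 5.952815055847168) [[-36.70000076293945, -58.0], [-33.400001525878906, -89.5], [39.0, -82.0], [35.70000076293945, -50.400001525878906]]
top red 127
((-13.509538650512695, -149.99557495117188), (12.704543113708496, 35.3707275390625), 87.12580108642578) [[-31.5, -155.5], [3.799999952316284, -157.1999969482422], [4.5, -144.5], [-30.899999618530273, -142.8000030517578]]
top blue 195
((1.6235942840576172, -67.5030517578125), (65.71195983886719, 25.41455841064453), 6.515872478485107) [[-32.5, -58.599998474121094], [-29.600000381469727, -83.9000015258789], [35.70000076293945, -76.4000015258789], [32.79999923706055, -51.099998474121094]]
```

View pics/w4.png

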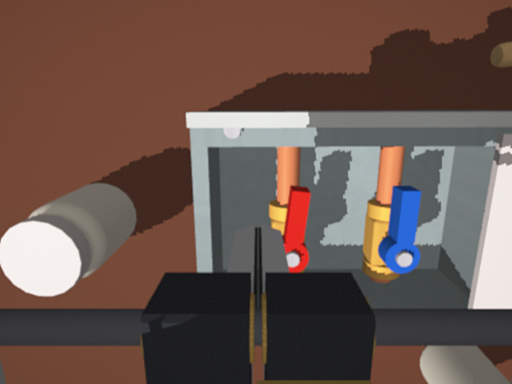

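Wrist view: red handle tip at (300, 187), hub at (292, 260), turned about 0.1 rad. The closed fingers are to its right at box y −179 with room to go down. Next I descend beside the handle and sweep it round an arc.

```bash

python3 -m handwheel '[{"ax":0,"ay":0,"az":0,"tx":0,"ty":0,"tz":1,"gripper":0},{"ax":0,"ay":0,"az":0,"tx":0,"ty":0,"tz":1,"gripper":0},{"ax":0,"ay":0,"az":0,"tx":0,"ty":0,"tz":1,"gripper":0},{"ax":0,"ay":0,"az":0,"tx":0,"ty":0,"tz":0.5,"gripper":0},{"ax":0,"ay":0,"az":0,"tx":0,"ty":0,"tz":0,"gripper":0}]'>/dev/null
python3 st.py
python3 -m handwheel '[{"ax":0,"ay":0,"az":0,"tx":0,"ty":0,"tz":0.5,"gripper":0},{"ax":0,"ay":0,"az":0,"tx":0,"ty":0.35,"tz":0,"gripper":0},{"ax":0,"ay":0,"az":0,"tx":0,"ty":0.35,"tz":0,"gripper":0},{"ax":0,"ay":0,"az":0,"tx":0,"ty":0.3,"tz":0,"gripper":0},{"ax":0,"ay":0,"az":0,"tx":0,"ty":0.3,"tz":0,"gripper":0}]'>/dev/null
python3 st.py
python3 -m handwheel '[{"ax":0,"ay":0,"az":0,"tx":-0.05,"ty":0.3,"tz":0,"gripper":0},{"ax":0,"ay":0,"az":0,"tx":-0.1,"ty":0.3,"tz":0,"gripper":0},{"ax":0,"ay":0,"az":0,"tx":-0.15,"ty":0.3,"tz":0,"gripper":0}]'>/dev/null
python3 st.py
```

```text
t 8.4 tip box mm [ -21.4 -177.9] z 73.0 yaw err deg 0.09 tilt [-0.17  0.04] F [-0.3  0.5  0. ] g 0.01
t 8.82 tip box mm [ -19.8 -152.2] z 65.4 yaw err deg 0.03 tilt [ 0.08 -0.04] F [ 0.1 -5.7  2. ] g 0.01
t 9.07 tip box mm [ -14.  -134.3] z 65.1 yaw err deg 0.02 tilt [ 0.03 -0.02] F [-1.7 -4.3  2.6] g 0.01
```

```bash

python3 -m handwheel '[{"ax":0,"ay":0,"az":0,"tx":-0.2,"ty":0.3,"tz":0,"gripper":0},{"ax":0,"ay":0,"az":0,"tx":-0.3,"ty":0.3,"tz":0,"gripper":0},{"ax":0,"ay":0,"az":0,"tx":-0.3,"ty":0.2,"tz":0,"gripper":0},{"ax":0,"ay":0,"az":0,"tx":-0.25,"ty":0.15,"tz":0,"gripper":0}]'>/dev/null
python3 st.py
python3 -m handwheel '[{"ax":0,"ay":0,"az":0,"tx":-0.15,"ty":0.1,"tz":0,"gripper":0},{"ax":0,"ay":0,"az":0,"tx":-0.1,"ty":0,"tz":0,"gripper":0},{"ax":0,"ay":0,"az":0,"tx":0,"ty":0,"tz":0,"gripper":0}]'>/dev/null
python3 st.py
python3 - <<'E'
from st import *
im=imaging.capture("wrist");cv2.imwrite("pics/w5.png",im[...,::-1])
E
```

```text
t 9.4 tip box mm [   7.  -114.8] z 64.4 yaw err deg 0.07 tilt [-0.05  0.02] F [-2.5 -2.   0.4] g 0.0
t 9.65 tip box mm [   9.4 -113.5] z 63.9 yaw err deg 0.02 tilt [-0.32  0.08] F [-16.8   2.3  10.1] g 0.0
```

View pics/w5.png

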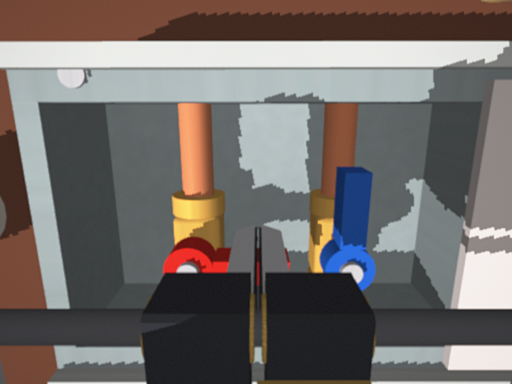

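The wrist view shows the red handle across its pipe, hub at (187, 268) and bar running right behind the fingers. The 17 N reaction, far above the friction, means it is at its stop. Next I back off, rise and check.

```bash

python3 -m handwheel '[{"ax":0,"ay":0,"az":0,"tx":0.2,"ty":0,"tz":0,"gripper":0},{"ax":0,"ay":0,"az":0,"tx":0.4,"ty":0,"tz":0,"gripper":0},{"ax":0,"ay":0,"az":0,"tx":0,"ty":0,"tz":-0.5,"gripper":0},{"ax":0,"ay":0,"az":0,"tx":0,"ty":0,"tz":-1,"gripper":0},{"ax":0,"ay":0,"az":0,"tx":0,"ty":0,"tz":-1,"gripper":0}]'>/dev/null
python3 -m handwheel '[{"ax":0,"ay":0,"az":0,"tx":0,"ty":0,"tz":-1,"gripper":0},{"ax":0,"ay":0,"az":0,"tx":0,"ty":0,"tz":-1,"gripper":0},{"ax":0,"ay":0,"az":0,"tx":1,"ty":0,"tz":-1,"gripper":0},{"ax":0,"ay":0,"az":0,"tx":1,"ty":0,"tz":-1,"gripper":0},{"ax":0,"ay":0,"az":0,"tx":1,"ty":0,"tz":-1,"gripper":0}]'>/dev/null
python3 -m handwheel '[{"ax":0,"ay":0,"az":0,"tx":1,"ty":0,"tz":0,"gripper":0},{"ax":0,"ay":0,"az":0,"tx":1,"ty":0,"tz":0,"gripper":0},{"ax":0,"ay":0,"az":0,"tx":1,"ty":0,"tz":0,"gripper":0},{"ax":0,"ay":0,"az":0,"tx":0,"ty":0,"tz":0,"gripper":0},{"ax":0,"ay":0,"az":0,"tx":0,"ty":0,"tz":0,"gripper":0}]'>/dev/null
python3 st.py
python3 - <<'E'
from st import *
im=imaging.capture("top")[...,::-1];s=imaging.capture("scene")[...,::-1];w=imaging.capture("wrist")[...,::-1]
cv2.imwrite("pics/fin.png",np.vstack([np.hstack([cv2.resize(im[80:280,120:440],(400,250)),cv2.resize(s[100:290,120:424],(400,250))]),np.hstack([cv2.resize(w,(400,300)),np.zeros((300,400,3),np.uint8)])]))
for n,f in(("red",lambda i:(i[...,2]>100)&(i[...,1]<.35*i[...,2])&(i[...,0]<.35*i[...,2])),("blue",lambda i:(i[...,0]>90)&(i[...,2]<.5*i[...,0]))):
  r=cv2.minAreaRect(((plane(cam("top"),biggest(f(im.astype(int))),.072)[:,:2]-c)@Rb*1000).astype(np.float32));print(n,r)
E
```

```text
t 10.95 tip box mm [-120.4 -113.6] z 215.7 yaw err deg 0.03 tilt [0.13 0.03] F [0.6 0.  0.9] g 0.01
red ((21.12795639038086, -133.44293212890625), (23.569822311401367, 67.50575256347656), 6.673539638519287)
blue ((1.6281490325927734, -67.54292297363281), (65.71195983886719, 25.494834899902344), 6.515872478485107)
```

View pics/fin.png

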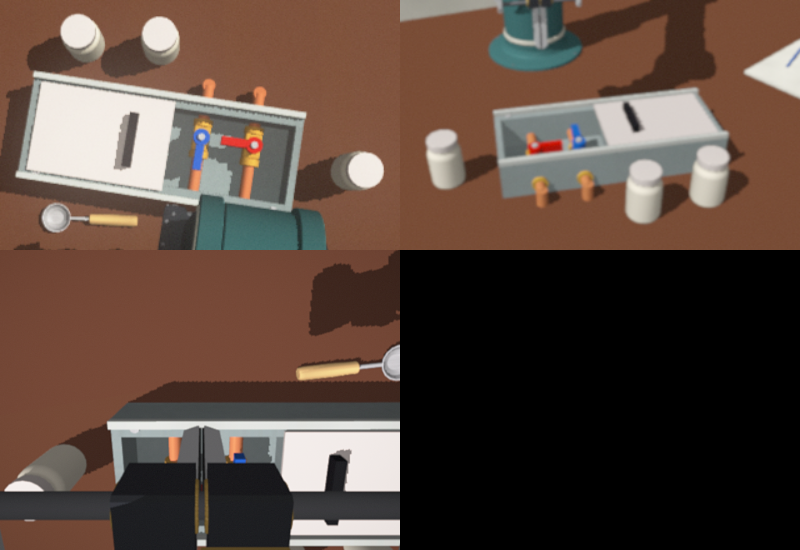

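```bash
python3 - <<'E'
from st import *
i=imaging.capture("top").astype(int);C=cam("top")
m=(i[...,0]>80)&(i[...,1]<.45*i[...,0])&(i[...,2]<.4*i[...,0])
l,n=cv2.connectedComponents(m.astype(np.uint8))
ys,xs=np.nonzero(m);W=(plane(C,np.c_[xs,ys],.072)[:,:2]-c)@Rb*1000
k=(abs(W[:,0]-25)<30)&(W[:,1]>-136)&(W[:,1]<-92);W=W[k]
p=np.polyfit(W[:,1],W[:,0],1);print(k.sum(),p,"dev from across deg",np.degrees(np.arctan(p[0])),"y range",W[:,1].min(),W[:,1].max(),"x at pivot/tip",np.polyval(p,[-155,-99]))
E
```

```text
121 [-9.41894146e-03  2.20565798e+01] dev from across deg -0.5396496350254564 y range -135.82053094530124 -98.66251579095218 x at pivot/tip [23.51651575 22.98905503]
```

The red handle lies within 0.5° of fully across, the cover is at its stop, blue and the bystanders look unmoved, and the arm is clear.

```bash
python3 -c "
from workcell import manip
print(manip.sign_off())"
```

```text
the job is handed in; nothing more can be done
None
```

The job is handed in: the cover is at its left stop, the red handle is within about 0.5° of fully across its pipe, the blue handle, jars and scoop look unmoved in the pictures, and the arm finished clear, with about 11 s used.

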